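Clamp a marble plaque on a stone carver's board

TASK

Gently slide the marble plaque along the pink board until its far edge lies flush against the dark steel stop bar. Then screw the clamp down on it: turn the black knob clockwise, letting your grip sink with it, until you feel the sprung orange foot meet the marble, and then about a quarter turn more, so that the plaque is held but not overtightened. Leave the plaque flush and clamped, let go, and do not disturb the tools or the ink pot.

Things in the scene. Friction and masses are not known exactly. Their poses are not given: they have to be found in the camera images.
- clampboard: Fixed pink board 240 (x) x 260 (y) x 20 mm; origin under its centre, on the table; z up, x from the open near edge to the stop. Top face at z = 20. Dark steel stop bar along y: near face at x = +80, 200 long, 22 thick, 11 high above the board. A blue column behind it carries a blue clamp arm over y = 0.
- stop_edge (a point): Middle of the stop bar's near face at its upper edge, 31 mm above the table; axes as the board's. The plaque's far edge must lie flat along this face: the plaque's centre is then at x = +20 mm in the board's frame.
- nut (a point): Top of the clamp arm's nut, on the vertical screw axis: x = +45, y = 0 mm in the board's frame, 98 mm above the table. Nut radius 17; the blue arm is 28 wide and reaches from x = 28 to 120 mm, 72 to 92 mm above the table.
- plaque: Loose white marble plaque with black inlay, 120 (x) x 140 (y) x 18 mm thick, 0.6 to 1.1 kg; origin at the centre of its underside, z up, x within 10 degrees of the board's x. It starts flat on the board, 25 to 50 mm short of the stop, and slides when its near edge is pushed with 3 to 11 N.
- spindle: Clamp screw, 15 mm diameter, carrying knob and foot; origin on its axis at the knob's underside, 135 mm above the table at the start (screwed right up). Sinks 4 mm per rad of clockwise turn, 33 mm at most. Below hangs a round orange foot, 30 diameter, on a brass sleeve drawn out by an unmeasured amount: at the start it is 3.5 to 17.5 mm above plaque height.
- knob (a joint): Clockwise turn (seen from above) of the clamp knob, rad: 0 at the start, at most 8.2. Friction of 0.13 N m either way; it stays where left. The foot does not turn and is sprung: after it meets the marble it presses with 2.5 N per mm of screw travel (10 N per rad, 16 N a quarter turn), adding 0.04 N m per rad to the torque against clockwise turning.
- knob_grip (a point): Grip point of the knob, on its axis, 12 mm above its underside, 8 mm below its top. The knob is a black ribbed cylinder, 40 mm diameter, 20 high, to be gripped from above at any yaw; a white line on its top shows its turn. It sinks with the screw.
- chisel: Steel chisel lying on the pink board beside the plaque, about 170 x 16 x 12; origin under the middle. Bystander.
- hammer: Hammer lying on the table to the left of the board, handle to -x, origin under the middle. Bystander.
- inkpot: Black ink pot, 52 diameter, 60 high, on the table to the right of the board; origin at the centre of its base. Bystander.
- brush: Brush lying on the table to the right of the board, origin under the middle. Bystander.

How it is judged:
On the way, in this order (a step that is already met when the one before it is completed fails the run):
1. the plaque lies flush against the stop, the clamp still off it (x of plaque in the frame of clampboard between 0.0175 and 0.0225 m and angle between the y axis of plaque and the y axis of clampboard, either way round below 0.035 rad and angle between plaque's own z axis and vertical below 0.03 rad and contact force between spindle and plaque below 1 N), for 0.2 s.
2. the clamp foot presses on the flush plaque with at least 10 N (x of plaque in the frame of clampboard between 0.0175 and 0.0225 m and angle between the y axis of plaque and the y axis of clampboard, either way round below 0.035 rad and angle between plaque's own z axis and vertical below 0.03 rad and contact force between spindle and plaque above 10 N), for 0.2 s.
At the end, for the whole second after the job is handed in: The plaque lies flat and flush against the stop bar (its far edge within 2.5 mm, within 2 degrees), the clamp foot presses on it with 10 to 24 N, the knob and the plaque are at rest, and the robot has let go (all of step 2 and contact force between spindle and plaque below 24 N and velocity of joint knob between -0.05 and 0.05 rad/s and linear speed of plaque below 0.01 m/s); the robot touches nothing.
It fails at once if the clamp foot presses on the marble with more than 30 N (contact force between spindle and plaque above 30 N).
It fails at once if the fingers press on the plaque with more than 40 N (contact force between the fingers and plaque above 40 N).
It fails at once if a tool or the ink pot is moved by more than 15 mm (distance of any of chisel, hammer, inkpot, brush from where it was at the start of the episode above 0.015 m).
It also fails if it takes over 72 s, if anything falls off the work surface, if the arm or the gripper's body presses on something with over 40 N, if the wrist force passes 120 N, or if a joint passes its speed limit or range.

ROBOT

A 6-joint arm with a two-finger parallel gripper is mounted at the origin on the work surface. World frame = base frame: x ahead of the robot, y to its left, z up, the work surface at z = 0. Lengths are in m, angles in rad, forces in N, time in s.
With the tool pointing down it reaches from about 0.25 to 0.775 m from the base axis. Payload 8.9 kg.
Tool frame: the origin (TCP) lies at the centre of the arm's flange, where the gripper is bolted on; the fingertips stand 173 mm ahead of it and the grasp point (between the pads) lies 155 mm ahead of it (r.finger_overhang is the distance from the TCP to the fingertips, in m); z points along the fingers, y is the line along which they close (so a half turn about z gives the same grasp; the last joint's range is limited). The gripper opens to 85 mm and grips with 20 to 120 N. Pads are 22 mm wide; open, the fingers measure 114 mm over their backs; the gripper's body (76 mm by 85 mm) begins 54 mm behind the grasp point. The pads swing forward as they close: fully open they stand 13 mm farther back than shut.
Start: joints at [1.07, 0.291, -0.153, 1.127, 0, 1.431], TCP at [0.186, 0.491, 0.405] pointing down, gripper open.
Joint ranges: [-2.52, 2.52], [-0.91, 1.74], [-1.3, 1.37], [-1.96, 2.02], [-1.52, 1.47], [-3.14, 3.14]. Speed limits (rad/s): [2.22, 2.22, 2.79, 3.14, 3.14, 3.14].

INTERFACE

Orientations are given as a unit quaternion [w, x, y, z].
In Python, from rig import r gives the robot as it stands. The module is installed in compiled form; this text tells all that it offers.
- The arm moves only by the tool send_rows, never from a script. Its argument "steps" is a list of rows, each a list of 5 numbers: the finger opening in cm, from 0 to 8.54, then the shift along the tool's x, y, z in cm, then the turn about the tool's z in rad. A call has 1 to 8 rows; each row shifts and turns the commanded pose from where the row before left it, along the tool's axes as they then stand; what a row does not reach is not made up. A row lasts 1/12 s, in which the tool goes at most 41.7 mm and 7.16 degrees, less where a joint would pass 70% of its speed; a pose out of reach is approached as far as the arm can. A call is refused whole if a number of a shift passes 4.17 or a number of a turn 0.125, either way. A call with a gripper value outside its range is refused whole. The fingers move at their own pace and stop on an object; "squeeze" is the grip in N (left out, the last holds). Time passes only in rows, so rows that do not move let the fingers close. It gives the time, the measured TCP pose, the force, the opening and the grip force at its end, in the units of the state.
- r.read_state(): the state, without advancing time (a new reading comes with each control period).
- r.grab_frame(name): name is "scene" or "top" or "wrist"; returns the picture (400x640x3 uint8, blue, green, red); there is no depth.
- r.get_calibration(name): a dict with "fx", "fy", "cx", "cy" (pixels), "k1" (the pictures are not rectified: a ray, as slopes to the right and down, at radius r is drawn at 1 + k1 r^2 times it, then the intrinsics apply), "extrinsics" (4x4, takes a point from camera to world coordinates). Camera axes: x right, y down, z forward; pixel columns grow to the right and rows downward; lengths in m; the calibration is good to about 2 mm. A picture is of the moment at which its call begins: read the wrist's pose just before it. get_calibration takes no time and is no camera call; for the wrist camera it gives the pose at the moment of the call.
- r.job_done(): hands the job in; it is judged then, once.
Trained networks look in the newest picture that a camera, given by its name, has taken for a name from the list of things; names that differ only in an ending like _2 or _b are one class to them, and where a whole thing is asked for, a point or a joint stands for the part that bears it (a point fixed in the world has none). Each returns a list of dicts, best first, with "p" (0 to 1); they miss things now and then, are a little off and sometimes report something else, mostly with a low value. They report only what shows in the picture. A call takes as long as a camera call.
- r.search_frame(camera, label): "point" ([x, y, z] in m, in world coordinates, good to about 4 mm: the middle of the surface that is visible of it).
- r.outline_of(camera, label): "mask" (400x640 bool, what is visible of it).
The state is a dict: "time": time; "qpos": joint angles; "joint_vel": joint speeds; "effort": joint torques, N m; "eef_pos": TCP position; "orientation": TCP orientation; "wrist_force": force on the tool from outside, world axes, zero at the start; "torque": the same for the moment, N m; "opening": opening from 0.0 (shut) to 1.0 (fully open); "grasp_force": force on a finger pad.
Only numpy, scipy, OpenCV 4.12 (cv2) and the standard library are available. Lean on these libraries where they do the work, as an engineer would, in place of code of your own. Each camera call takes 0.05 s, during which the arm holds its last target. There are 200 camera calls.

## Working session

There is one attempt and no reset: what is moved stays moved. The work goes in short steps, Python scripts to look and compute and a tool call to move; the robot and the scene stay as the last step left them, time stands still between calls to the robot, and variables do not carry over. Pictures are saved under pics/ and viewed, at most 10 in all, crops included, and the job is handed in when it is done.

Besides the shell and the picture viewer there is one more tool, called as name(argument=value, ...) on one line, values as JSON. send_rows: Moves the arm, as the interface text tells. Its arguments: {"type":"object","properties":{"steps":{"type":"array"},"squeeze":{"type":"number"}},"required":["steps"]}

```bash
mkdir -p pics; python3 - <<'E'
from rig import r
import cv2,numpy as np
s=r.read_state();print(s['time'],s['eef_pos'],s['orientation'],s['opening'])
for c in ['top','scene']:
    im=r.grab_frame(c);cv2.imwrite(f'pics/{c}0.png',im)
    k=r.get_calibration(c);print(c,k['fx'],k['fy'],k['cx'],k['cy'],k['k1']);print(np.round(k['extrinsics'],4))
    for n in ['clampboard','plaque','spindle','knob','chisel','inkpot','hammer','brush']:
        print(n,[(np.round(d['point'],3).tolist(),round(d['p'],2)) for d in r.search_frame(c,n)[:2]])
E
```

```text
0.0 [0.1857217  0.49084195 0.40413533] [-1.95064425e-04  1.79908253e-01  9.83683189e-01 -6.05199547e-04] 1.00438018337323
top 384.2320007441703 384.2320007441703 319.0888533862202 199.38015382475456 -0.0023510748777143173
[[ 0.0211 -0.9878  0.1541  0.4171]
 [-0.9996 -0.0182  0.02   -0.0585]
 [-0.017  -0.1545 -0.9878  1.0469]
 [ 0.      0.      0.      1.    ]]
clampboard [([0.618, 0.059, 0.021], 0.79)]
plaque [([0.591, 0.074, 0.037], 0.72)]
spindle [([0.648, 0.071, 0.155], 0.64)]
knob [([0.644, 0.075, 0.158], 0.82)]
chisel [([0.593, 0.184, 0.031], 0.71)]
inkpot [([0.522, -0.308, 0.057], 0.81)]
hammer [([0.478, 0.357, 0.026], 0.62)]
brush [([0.511, -0.425, 0.016], 0.71)]
scene 422.2101238171635 422.2101238171635 316.45613981876505 198.91841496298272 -0.09415290867251112
[[-0.4114  0.6049 -0.6818  1.4482]
 [ 0.9114  0.2754 -0.3057  0.3385]
 [ 0.0028 -0.7472 -0.6646  0.9599]
 [ 0.      0.      0.      1.    ]]
clampboard [([0.664, 0.084, 0.017], 0.62), ([0.602, 0.098, 0.039], 0.23)]
plaque [([0.598, 0.099, 0.038], 0.93)]
spindle [([0.655, 0.08, 0.157], 0.77), ([0.658, 0.075, 0.157], 0.55)]
knob [([0.655, 0.078, 0.155], 0.44)]
chisel [([0.609, 0.19, 0.031], 0.54)]
inkpot [([0.534, -0.307, 0.044], 0.56), ([0.518, -0.427, 0.016], 0.25)]
hammer [([0.541, 0.359, 0.022], 0.68), ([0.608, 0.193, 0.026], 0.21)]
brush [([0.658, 0.08, 0.157], 0.59)]
```

```bash
python3 - <<'E'
import cv2
im=cv2.imread('pics/top0.png');c=im[60:260,170:390];cv2.imwrite('pics/topc.png',cv2.resize(c,None,fx=2.7,fy=2.7,interpolation=cv2.INTER_CUBIC))
E
```

```text
(no output)
```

View pics/topc.png

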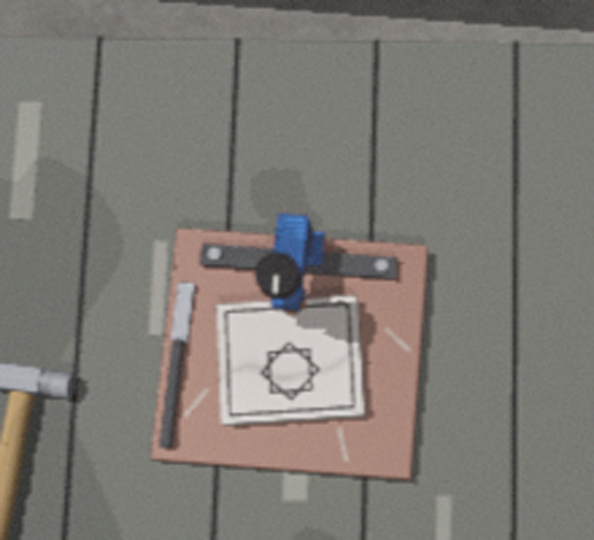

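View pics/scene0.png

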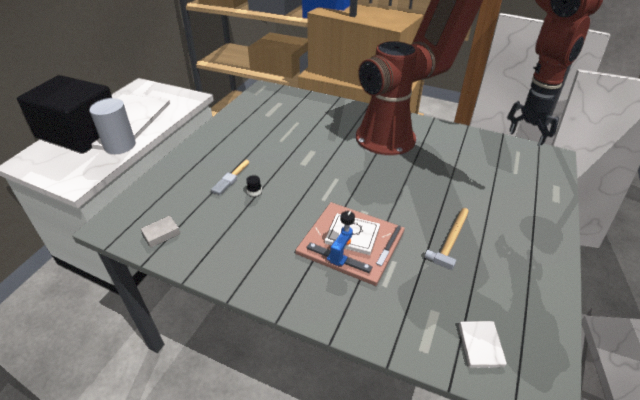

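```bash
cat > h.py <<'E'
import cv2,numpy as np
from scipy.optimize import minimize
from rig import r
def proj(k,P):
    T=np.linalg.inv(np.array(k['extrinsics']));p=np.asarray(P)@T[:3,:3].T+T[:3,3]
    s=p[:,:2]/p[:,2:];s=s*(1+k['k1']*(s**2).sum(1,keepdims=True))
    return s*[k['fx'],k['fy']]+[k['cx'],k['cy']]
def box(x,y,a,lx,ly,z0,z1):
    q=np.array([[i*lx/2,j*ly/2] for i in(-1,1) for j in(-1,1)])
    c,s=np.cos(a),np.sin(a);q=q@np.array([[c,s],[-s,c]])+[x,y]
    return np.vstack([np.c_[q,np.full(4,z)] for z in(z0,z1)])
def hullmask(pts,S=8):
    m=np.zeros((400,640),np.float32)
    h=cv2.convexHull(pts.astype(np.float32)).reshape(-1,2)
    x0,y0=np.floor(h.min(0)).astype(int)-1;x1,y1=np.ceil(h.max(0)).astype(int)+2
    w=np.zeros(((y1-y0)*S,(x1-x0)*S),np.uint8)
    cv2.fillConvexPoly(w,np.round(((h-[x0,y0])+.5)*S).astype(np.int32),1)
    m[y0:y1,x0:x1]=w.reshape(y1-y0,S,x1-x0,S).mean((1,3));return m
def fit(k,hullpx,x0,dims):
    t=hullmask(hullpx)
    f=lambda v:np.abs(hullmask(proj(k,box(v[0],v[1],v[2],*dims)))-t).sum()
    best=minimize(f,x0,method='Nelder-Mead',options=dict(initial_simplex=np.array(x0)+np.vstack([np.zeros(3),np.diag([.01,.01,.05])]),xatol=1e-4,fatol=.5))
    return best.x,best.fun
def biggest(m):
    m=cv2.morphologyEx(m.astype(np.uint8),cv2.MORPH_OPEN,np.ones((3,3)))
    n,l,s,_=cv2.connectedComponentsWithStats(m);i=1+s[1:,4].argmax();return l==i
E
cat > m.py <<'E'
from h import *
k=r.get_calibration('top');im=cv2.imread('pics/top0.png')
hsv=cv2.cvtColor(im,cv2.COLOR_BGR2HSV);H,S,V=[hsv[...,i].astype(int) for i in range(3)]
roi=np.zeros((400,640),bool);roi[130:250,215:345]=1
pink=biggest(roi&((H<12)|(H>170))&(S>60)&(V>70))
print(im[230,310],im[200,295],pink.sum())
ys,xs=np.nonzero(pink)
b,e=fit(k,np.c_[xs,ys],[.62,.06,-.07],(.24,.26,0,.02));print('board',b,e)
wh=biggest(roi&(S<40)&(V>150));ys,xs=np.nonzero(wh);print(wh.sum(),xs.min(),xs.max(),ys.min(),ys.max())
p,e=fit(k,np.c_[xs,ys],[.59,.07,.05],(.12,.14,.02,.038));print('plaque',p,e)
o=r.outline_of('top','plaque')[0];ys,xs=np.nonzero(o['mask']);p2,e=fit(k,np.c_[xs,ys],[.59,.07,.05],(.12,.14,.02,.038));print('plaque nn',p2,e)
c,s=np.cos(b[2]),np.sin(b[2]);R=np.array([[c,s],[-s,c]])
print('plaque in board',R@(p[:2]-b[:2]),p[2]-b[2]);print('nut',b[:2]+R.T@[.045,0])
v=im.copy()
for q,z in((b,(.24,.26,0,.02)),(p,(.12,.14,.02,.038))):
    for t in proj(k,box(*q,*z)): cv2.circle(v,tuple(np.round(t*16).astype(int)),16,(0,255,0),-1,shift=4)
# knob top circle pred
kp=np.array([[*(b[:2]+R.T@[.045,0]),.155]]);t=proj(k,kp)[0];cv2.circle(v,tuple(np.round(t).astype(int)),1,(0,0,255),-1);print(t)
cv2.imwrite('pics/fit.png',cv2.resize(v[130:250,215:345],None,fx=5,fy=5,interpolation=cv2.INTER_NEAREST))
E
python3 - <<'E'
from rig import r;r.grab_frame('top')
exec(open('m.py').read())
E
```

```text
[126 136 171] [204 206 211] 4181
board [ 0.60245467  0.07533543 -0.05605764] 168.484375
1491 250 304 172 216
plaque [0.59198666 0.07653404 0.0836627 ] 393.984375
plaque nn [0.59113345 0.07432265 0.07619616] 68.5625
plaque in board [-0.01051872  0.00061022] 0.13972033914155474
nut [0.64738398 0.07281416]
[272.58039985 160.896184  ]
```

View pics/fit.png

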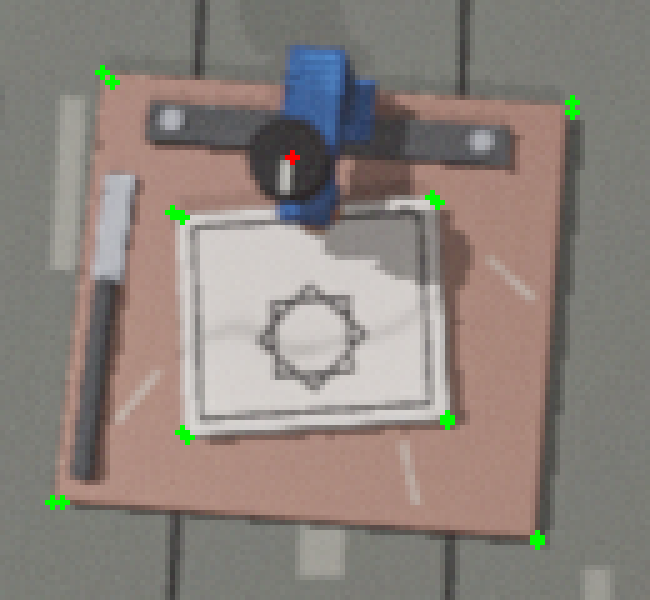

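send_rows(steps=[[8.5,0,0,0,-0.102],[8.5,0,0,0,-0.102],[8.5,0,0,0,-0.102],[8.5,-2.3,-3.1,0,0],[8.5,-2.3,-3.1,0,0],[8.5,-2.3,-3.1,0,0],[8.5,-2.3,-3.1,0,0],[8.5,-2.3,-3.1,0,0]])

```text
time: 1.67
eef_pos: [0.2925, 0.3283, 0.4048]
orientation: [0.0, 0.028, 1.0, 0.0]
wrist_force: [1.1, 0.5, 0.9]
opening: 0.996
grasp_force: 0.0
```

send_rows(steps=[[8.5,-2.3,-3.1,0,0],[8.5,-2.3,-3.1,0,0],[8.5,-2.3,-3.1,0,0],[8.5,-2.3,-3.1,0,0],[8.5,-2.3,-3.1,0,0],[8.5,-2.3,-3.1,0,0],[8.5,0,0,0,0],[8.5,0,0,0,0]])

```text
time: 2.33
eef_pos: [0.4203, 0.1348, 0.4047]
orientation: [0.0, 0.03, 1.0, -0.0]
wrist_force: [0.0, 0.8, -0.1]
opening: 0.994
grasp_force: 0.0
```

```bash
python3 - <<'E'
from h import *
s=r.read_state();print({a:np.round(b,4).tolist() for a,b in s.items()})
im=r.grab_frame('wrist');cv2.imwrite('pics/w1.png',im);k=r.get_calibration('wrist');print(k)
np.save('w1k.npy',k,allow_pickle=True)
for n in ['clampboard','plaque','spindle','knob','chisel']:
    print(n,[(np.round(d['point'],3).tolist(),round(d['p'],2)) for d in r.search_frame('wrist',n)[:2]])
E
```

```text
{'time': 2.3333, 'qpos': [0.1443, 0.1319, -0.3581, 1.0808, -0.0, 0.2043], 'joint_vel': [0.0592, -0.0115, -0.0171, 0.0077, 0.0111, 0.0199], 'effort': [-2.4508, -41.5153, 33.3994, -0.3255, -0.2383, -0.3546], 'eef_pos': [0.4203, 0.1348, 0.4047], 'orientation': [0.0, 0.03, 0.9996, -0.0], 'wrist_force': [0.0326, 0.7814, -0.0641], 'torque': [0.0517, -0.0075, 0.0017], 'grasp_force': 0.0, 'opening': 0.9938}
{'fx': 349.5637079288369, 'fy': 349.5637079288369, 'cx': 322.7651510039594, 'cy': 198.86946732334357, 'k1': -0.011459115299160265, 'extrinsics': array([[ 5.76033169e-02,  9.63419343e-01,  2.61734651e-01,
         3.53239748e-01],
       [ 9.98339547e-01, -5.56101223e-02, -1.50220910e-02,
         1.39679148e-01],
       [ 8.25229859e-05,  2.62165376e-01, -9.65022958e-01,
         3.73466480e-01],
       [ 0.00000000e+00,  0.00000000e+00,  0.00000000e+00,
         1.00000000e+00]])}
clampboard [([0.511, 0.12, 0.02], 0.82)]
plaque [([0.575, 0.085, 0.04], 0.95)]
spindle []
knob []
chisel [([0.564, 0.192, 0.03], 0.98)]
```

View pics/w1.png

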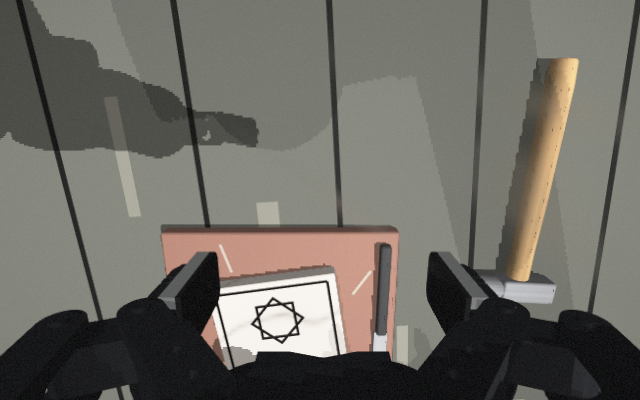

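```bash
cat >> h.py <<'E'
def ray(k,px,z):
    d=(np.array(px,float)-[k['cx'],k['cy']])/[k['fx'],k['fy']]
    u=d.copy()
    for _ in range(10): u=d/(1+k['k1']*(u@u))
    E=np.array(k['extrinsics']);v=E[:3,:3]@[u[0],u[1],1];return (E[:3,3]+v*(z-E[2,3])/v[2])[:2]
E
python3 - <<'E'
from h import *
k=np.load('w1k.npy',allow_pickle=True).item();im=cv2.imread('pics/w1.png')
for n,p,z in [('bL',(163,232),.02),('bR',(397,232),.02),('pL',(217,284),.038),('pR',(335,273),.038)]: print(n,ray(k,p,z))
cv2.imwrite('pics/w1c.png',cv2.resize(im[215:365,150:410],None,fx=3,fy=3,interpolation=cv2.INTER_NEAREST))
E
```

```text
bL [ 0.47613639 -0.03993431]
bR [0.49059763 0.21180821]
pL [0.53168114 0.01638649]
pR [0.52594246 0.14268169]
```

View pics/w1c.png

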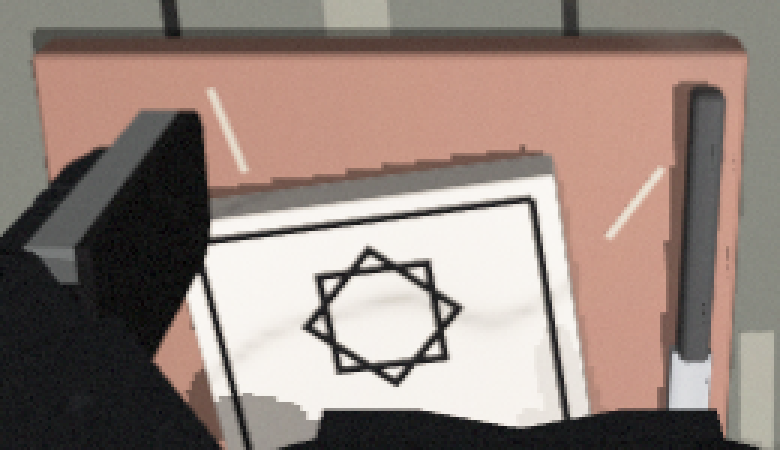

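send_rows(steps=[[8.5,-1.2,-0.8,3.4,0],[8.5,-1.2,-0.8,3.4,0],[8.5,-1.2,-0.8,3.4,0],[8.5,-1.2,-0.8,3.4,0],[8.5,-1.2,-0.8,3.4,0],[8.5,-1.2,-0.8,3.4,0],[8.5,0,0,0,0],[8.5,0,0,0,0]])

```text
time: 3.3
eef_pos: [0.4877, 0.0849, 0.1996]
orientation: [-0.002, 0.028, 1.0, -0.0]
wrist_force: [0.0, 0.3, 0.2]
opening: 0.989
grasp_force: 0.0
```

```bash
python3 - <<'E'
from h import *
s=r.read_state();print({a:np.round(b,4).tolist() for a,b in s.items()},r.finger_overhang)
im=r.grab_frame('wrist');cv2.imwrite('pics/w2.png',im);k=r.get_calibration('wrist');np.save('w2k.npy',k,allow_pickle=True)
E
```

```text
{'time': 3.3, 'qpos': [0.0246, 0.4572, -0.5187, 0.599, 0.0002, 0.08], 'joint_vel': [0.0117, -0.065, 0.0236, 0.0303, 0.0017, 0.0033], 'effort': [-1.0676, -51.1994, 22.7521, -0.8814, -0.0899, -0.1022], 'eef_pos': [0.4877, 0.0849, 0.1996], 'orientation': [-0.0021, 0.0277, 0.9996, -0.0], 'wrist_force': [0.0207, 0.2993, 0.2496], 'torque': [-0.0379, -0.043, -0.0227], 'grasp_force': 0.0, 'opening': 0.9895} 0.1734
```

View pics/w2.png

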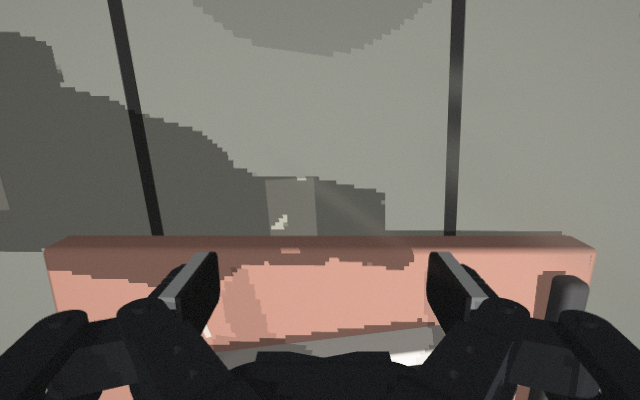

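```bash
python3 - <<'E'
from h import *
k=np.load('w2k.npy',allow_pickle=True).item()
p=np.array([.4877,.0849,.1996]);y=np.array([.058,.998,0]);x=np.array([-.998,.058,0])
for L in(.160,.173):
    for sx in(-.011,.011):
        print(L,sx,proj(k,[p+x*sx+y*.0425-[0,0,L],p+x*sx-y*.0425-[0,0,L],p+x*sx+y*.057-[0,0,L]]).round().tolist())
E
```

```text
0.16 -0.011 [[423.0, 295.0], [220.0, 295.0], [458.0, 295.0]]
0.16 0.011 [[428.0, 247.0], [216.0, 246.0], [464.0, 247.0]]
0.173 -0.011 [[415.0, 280.0], [228.0, 280.0], [447.0, 280.0]]
0.173 0.011 [[419.0, 235.0], [225.0, 234.0], [452.0, 235.0]]
```

send_rows(steps=[[8.5,0,0,0.5,0],[8.5,0,0,0.4,0],[8.5,0,0,0.3,0],[8.5,0,0,0,0]])

```text
time: 3.68
eef_pos: [0.4885, 0.0848, 0.1891]
orientation: [0.0, 0.028, 1.0, 0.0]
wrist_force: [0.3, 0.5, 0.4]
opening: 0.997
grasp_force: 0.0
```

send_rows(steps=[[8.5,-0.5,0,0,0],[8.5,-0.6,0,0,0],[8.5,-0.5,0,0,0],[8.5,-0.3,0,0,0],[8.5,-0.3,0,0,0],[8.5,-0.3,0,0,0],[8.5,-0.3,0,0,0],[8.5,-0.3,0,0,0]])

```text
time: 4.35
eef_pos: [0.5189, 0.083, 0.1884]
orientation: [-0.001, 0.028, 1.0, 0.0]
wrist_force: [-4.7, 2.7, 1.7]
opening: 0.992
grasp_force: 2.0
```

send_rows(steps=[[8.5,-0.25,0,0,0],[8.5,-0.25,0,0,0],[8.5,-0.25,0,0,0],[8.5,-0.25,0,0,0],[8.5,-0.25,0,0,0],[8.5,-0.25,0,0,0],[8.5,-0.2,0,0,0],[8.5,-0.1,0,0,0]])

```text
time: 5.02
eef_pos: [0.5379, 0.0817, 0.1887]
orientation: [0.0, 0.028, 1.0, -0.0]
wrist_force: [-2.4, 2.0, -0.7]
opening: 0.996
grasp_force: 1.2
```

```bash
python3 - <<'E'
from h import *
s=r.read_state();print(s['eef_pos'],s['wrist_force'],s['torque'])
im=r.grab_frame('top');cv2.imwrite('pics/t2.png',im)
cv2.imwrite('pics/t2c.png',cv2.resize(im[130:250,215:345],None,fx=5,fy=5,interpolation=cv2.INTER_NEAREST))
E
```

```text
[0.53791562 0.08172212 0.18870364] [-2.43712741  1.99060347 -0.74977104] [0.27476821 0.52865945 0.11731682]
```

View pics/t2c.png

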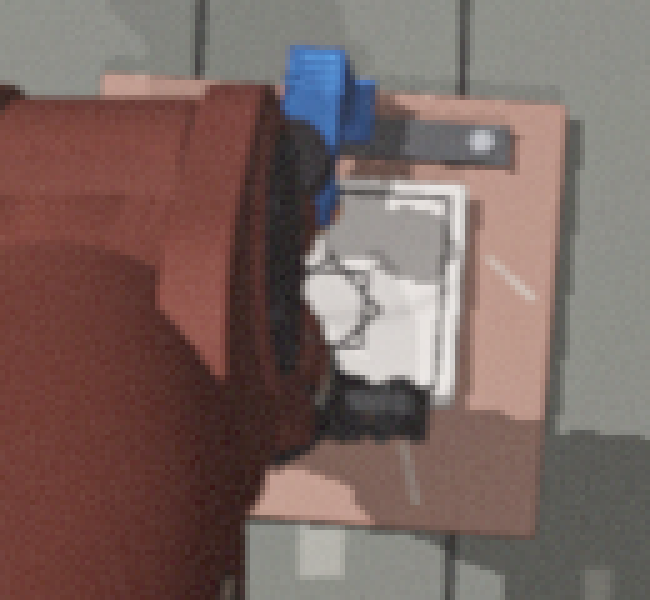

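send_rows(steps=[[8.5,-0.2,0,0,0],[8.5,-0.2,0,0,0],[8.5,-0.15,0,0,0],[8.5,-0.15,0,0,0],[8.5,-0.1,0,0,0]])

```text
time: 5.48
eef_pos: [0.5456, 0.0812, 0.1887]
orientation: [-0.0, 0.028, 1.0, -0.0]
wrist_force: [-4.4, 0.4, 0.4]
opening: 0.997
grasp_force: 2.0
```

send_rows(steps=[[8.5,-0.1,0,0,0],[8.5,-0.1,0,0,0]])

```text
time: 5.65
eef_pos: [0.5475, 0.0811, 0.1887]
orientation: [-0.0, 0.028, 1.0, -0.0]
wrist_force: [-4.1, -0.0, 1.3]
opening: 0.995
grasp_force: 2.2
```

send_rows(steps=[[8.5,-0.1,0,0,0],[8.5,0,0,0,0]])

```text
time: 5.82
eef_pos: [0.5488, 0.0811, 0.1887]
orientation: [0.0, 0.028, 1.0, -0.0]
wrist_force: [-3.6, 0.2, -0.2]
opening: 0.997
grasp_force: 1.4
```

send_rows(steps=[[8.5,-0.1,0,0,0],[8.5,0,0,0,0]])

```text
time: 5.98
eef_pos: [0.5497, 0.0811, 0.1887]
orientation: [0.0, 0.028, 1.0, -0.0]
wrist_force: [-3.2, -1.3, -0.5]
opening: 0.992
grasp_force: 1.7
```

send_rows(steps=[[8.5,-0.1,0,0,0],[8.5,0,0,0,0]])

```text
time: 6.15
eef_pos: [0.5507, 0.081, 0.1887]
orientation: [0.0, 0.028, 1.0, -0.0]
wrist_force: [-2.3, -0.6, 0.4]
opening: 0.992
grasp_force: 1.7
```

send_rows(steps=[[8.5,-0.05,0,0,0],[8.5,0,0,0,0]])

```text
time: 6.32
eef_pos: [0.5511, 0.081, 0.1887]
orientation: [0.0, 0.028, 1.0, 0.0]
wrist_force: [-4.3, -0.1, 0.6]
opening: 0.993
grasp_force: 1.8
```

Not at the stop yet; the force is still sliding friction only. Carry on by 1 mm.

send_rows(steps=[[8.5,-0.1,0,0,0],[8.5,0,0,0,0]])

```text
time: 6.48
eef_pos: [0.5522, 0.081, 0.1887]
orientation: [0.0, 0.028, 1.0, 0.0]
wrist_force: [-2.2, -0.1, -0.8]
opening: 0.993
grasp_force: 1.6
```

send_rows(steps=[[8.5,-0.1,0,0,0],[8.5,0,0,0,0]])

```text
time: 6.65
eef_pos: [0.5533, 0.0809, 0.1887]
orientation: [0.0, 0.028, 1.0, 0.0]
wrist_force: [-2.2, -0.3, -1.0]
opening: 0.997
grasp_force: 1.6
```

send_rows(steps=[[8.5,-0.1,0,0,0],[8.5,0,0,0,0]])

```text
time: 6.82
eef_pos: [0.5538, 0.0809, 0.1887]
orientation: [-0.0, 0.028, 1.0, 0.0]
wrist_force: [-5.0, 0.2, 2.1]
opening: 0.992
grasp_force: 2.6
```

send_rows(steps=[[8.5,-0.1,0,0,0],[8.5,0,0,0,0]])

```text
time: 6.98
eef_pos: [0.5541, 0.0808, 0.1886]
orientation: [-0.001, 0.028, 1.0, -0.0]
wrist_force: [-9.4, 0.3, 5.6]
opening: 0.996
grasp_force: 4.4
```

```bash
python3 - <<'E'
from h import *
s=r.read_state();print(s['eef_pos'],s['wrist_force'],s['torque'])
im=r.grab_frame('top');cv2.imwrite('pics/t3.png',im)
cv2.imwrite('pics/t3c.png',cv2.resize(im[135:225,270:340],None,fx=6,fy=6,interpolation=cv2.INTER_NEAREST))
E
```

```text
[0.55409345 0.08083622 0.18859693] [-9.36339515  0.2913326   5.57458444] [ 0.1107449   1.72304382 -0.0637594 ]
```

View pics/t3c.png

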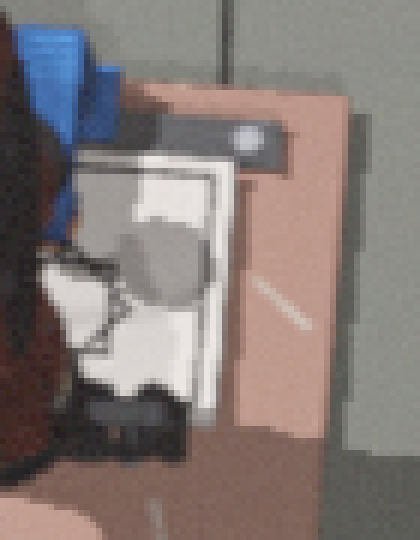

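send_rows(steps=[[8.5,-0.1,0,0,0],[8.5,0,0,0,0],[8.5,0,0,0,0]])

```text
time: 7.28
eef_pos: [0.5544, 0.0808, 0.1885]
orientation: [-0.002, 0.028, 1.0, -0.0]
wrist_force: [-12.2, -0.3, 8.4]
opening: 0.998
grasp_force: 6.1
```

send_rows(steps=[[8.5,0.3,0,0,0],[8.5,0.5,0,0,0],[8.5,1.0,0,0,0],[8.5,1.0,0,-1.5,0],[8.5,0,0,-3.5,0],[8.5,0,0,-3.5,0],[8.5,0,0,-3.5,0],[8.5,0,0,-3.5,0]])

```text
time: 7.95
eef_pos: [0.5282, 0.0823, 0.3459]
orientation: [0.001, 0.028, 1.0, 0.0]
wrist_force: [1.5, 0.5, 0.2]
opening: 0.999
grasp_force: 0.0
```

```bash
python3 - <<'E'
from h import *
s=r.read_state();print(s['eef_pos'],s['orientation'],s['qpos'])
k=r.get_calibration('wrist');im=r.grab_frame('wrist');cv2.imwrite('pics/w4.png',im);np.save('w4k.npy',k,allow_pickle=True)
for n in ['knob','spindle']:
    print(n,[(np.round(d['point'],3).tolist(),round(d['p'],2)) for d in r.search_frame('wrist',n)[:2]])
E
```

```text
[0.52821287 0.08225871 0.34585232] [1.12525981e-03 2.79130477e-02 9.99609722e-01 4.67991697e-06] [ 1.77207671e-02  3.47831129e-01 -2.32444529e-01  9.88272064e-01
 -9.33221994e-05  7.35540449e-02]
knob []
spindle [([0.644, 0.075, 0.057], 0.83)]
```

View pics/w4.png

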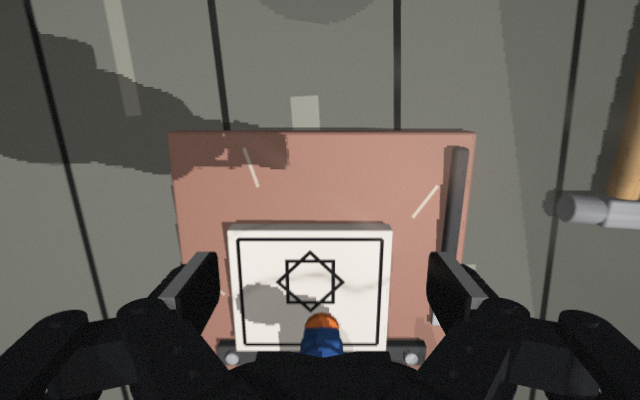

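```bash
python3 - <<'E'
from h import *
k=np.load('w4k.npy',allow_pickle=True).item();im=cv2.imread('pics/w4.png')
# near board top edge / plaque near top edge: subpixel along columns
g=im.astype(float)
for c in (200,310,340,430): print(c,[tuple(int(v) for v in im[y,c]) for y in range(128,140,2)])
b=[ray(k,p,.02) for p in((169.5,134),(475,134))];print('board',b,np.linalg.norm(b[1]-b[0]))
q=[ray(k,p,.038) for p in((228.5,235),(391.5,234))];print('plq',q,np.linalg.norm(q[1]-q[0]))
m=(b[0]+b[1])/2;u=(b[1]-b[0])/np.linalg.norm(b[1]-b[0]);f=np.array([u[1],-u[0]])
print('yaw',np.arctan2(f[1],f[0]),'nut',m+f*.165,'near dist',(q[0]-m)@f,(q[1]-m)@f)
for cam,cr in(('top',(150,175,255,290)),('scene',(200,235,330,365))):
    kk=r.get_calibration(cam);im=cv2.imread(f'pics/{cam}0.png')
    y0,y1,x0,x1=cr;d=biggest((im[y0:y1,x0:x1].max(2)<75));ys,xs=np.nonzero(d)
    print(cam,xs.min()+x0,xs.max()+x0,ys.min()+y0,ys.max()+y0,len(xs))
    h=cv2.convexHull(np.c_[xs+x0,ys+y0].astype(np.float32));t=hullmask(h.reshape(-1,2))
    a=np.arange(24)*np.pi/12
    def P(v): return np.vstack([np.c_[v[0]+.02*np.cos(a),v[1]+.02*np.sin(a),np.full(24,z)] for z in(.135,.155)])
    o=minimize(lambda v:np.abs(hullmask(proj(kk,P(v)))-t).sum(),[.648,.075],method='Nelder-Mead',options=dict(initial_simplex=[[.648,.075],[.655,.075],[.648,.082]]));print(o.x,o.fun,t.sum())
E
```

```text
200 [(66, 70, 68), (54, 59, 70), (56, 65, 85), (63, 71, 98), (68, 75, 101), (62, 70, 96)]
310 [(89, 93, 95), (68, 74, 82), (78, 88, 119), (107, 120, 162), (127, 140, 186), (127, 140, 186)]
340 [(68, 72, 72), (60, 65, 76), (75, 88, 119), (106, 120, 160), (128, 144, 187), (127, 141, 186)]
430 [(96, 103, 106), (70, 75, 86), (82, 95, 121), (117, 131, 168), (130, 147, 189), (135, 150, 191)]
board [array([ 0.47963068, -0.04295217]), array([0.49374692, 0.21127315])] 0.2546169341090752
plq [array([5.64958818e-01, 4.57174428e-04]), array([0.57167829, 0.13798403])] 0.13769091497478778
yaw -0.055469523908002874 nut [0.65143502 0.07501271] near dist 0.08279024120003776 0.08187474439802446
top 265 281 154 169 182
[0.64855029 0.07320215] 49.984375 198.01562
scene 341 353 212 224 129
[0.6441476  0.07300364] 65.5625 123.390625
```

send_rows(steps=[[8.5,-0.5,0,-3.4,0],[8.5,-0.5,0,-3.4,0],[8.5,-0.5,0,-3.4,0],[8.5,-0.5,0,-3.0,0],[8.5,0,0,0,0],[8.5,0,0,0,0],[8.5,0,0,0,0]])

```text
time: 8.68
eef_pos: [0.548, 0.0811, 0.4744]
orientation: [-0.001, 0.028, 1.0, -0.0]
wrist_force: [-0.3, 0.8, -0.1]
opening: 0.994
grasp_force: 0.0
```

```bash
python3 - <<'E'
from h import *
s=r.read_state();print(s['eef_pos'],s['orientation'],s['qpos'])
k=r.get_calibration('wrist');im=r.grab_frame('wrist');cv2.imwrite('pics/w5.png',im);np.save('w5k.npy',k,allow_pickle=True)
for n in ['knob','plaque']:
    print(n,[(np.round(d['point'],3).tolist(),round(d['p'],2)) for d in r.search_frame('wrist',n)[:2]])
print(proj(k,[[.648,.074,.155],[.648,.074,.135]]))
cv2.imwrite('pics/w5c.png',cv2.resize(im[120:390,170:470],None,fx=2,fy=2))
E
```

```text
[0.54804291 0.08113861 0.47439326] [-5.91247968e-04  2.79318600e-02  9.99609654e-01 -4.74563941e-05] [ 1.50287272e-02  3.21788641e-01  7.24974190e-02  1.32269059e+00
 -4.40358001e-05  7.08997496e-02]
knob [([0.646, 0.072, 0.154], 0.7)]
plaque [([0.614, 0.065, 0.039], 0.56)]
[[321.09168439 291.67200464]
 [321.19061065 281.08170431]]
```

View pics/w5c.png

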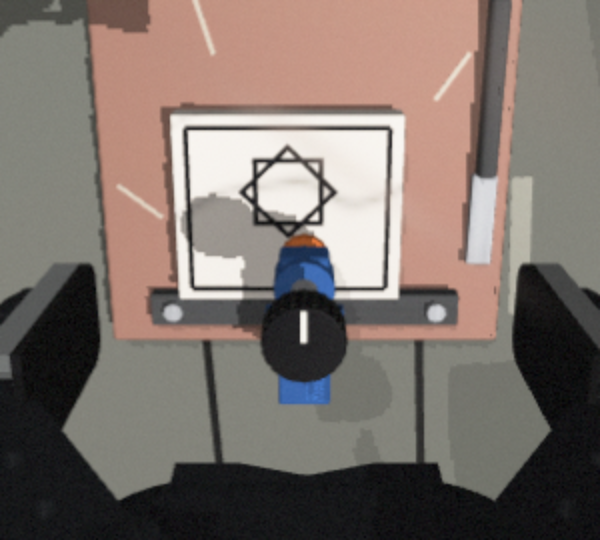

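```bash
python3 - <<'E'
from h import *
kk=np.load('w5k.npy',allow_pickle=True).item();im=cv2.imread('pics/w5.png')
y0,y1,x0,x1=255,318,290,352;d=im[y0:y1,x0:x1].max(2)<65;d=biggest(d);ys,xs=np.nonzero(d)
print(xs.min()+x0,xs.max()+x0,ys.min()+y0,ys.max()+y0)
t=hullmask(np.c_[xs+x0,ys+y0].astype(float))
a=np.arange(24)*np.pi/12
def P(v,z0=.135): return np.vstack([np.c_[v[0]+.02*np.cos(a),v[1]+.02*np.sin(a),np.full(24,z)] for z in(z0,.155)])
for g in range(2):
    o=minimize(lambda v:np.abs(hullmask(proj(kk,P(v)))-t).sum(),[.648,.075],method='Nelder-Mead',options=dict(initial_simplex=[[.648,.075],[.655,.075],[.648,.082]]))
print(o.x,o.fun,t.sum())
pp=proj(kk,P(o.x));print(pp.min(0),pp.max(0))
E
```

```text
290 342 265 310
[0.64765104 0.07367624] 309.96875 1832.3906
[299.06577465 262.01639108] [342.41383188 310.42267414]
```

send_rows(steps=[[8.5,0,0,0,-0.125],[8.5,0,0,0,-0.125],[8.5,0,0,0,-0.125],[8.5,0,0,0,-0.125],[8.5,0,0,0,-0.125],[8.5,0,0,0,-0.125],[8.5,0,0,0,-0.125],[8.5,0,0,0,-0.125]])

```text
time: 9.5
eef_pos: [0.5478, 0.0812, 0.4747]
orientation: [-0.001, -0.458, 0.889, 0.0]
wrist_force: [-0.3, 1.6, 0.2]
opening: 0.998
grasp_force: 0.0
```

send_rows(steps=[[8.5,0,0,0,-0.125],[8.5,0,0,0,-0.125],[8.5,0,0,0,-0.125],[8.5,0,0,0,-0.125],[8.5,0,0,0,-0.125],[8.5,0,0,0,-0.125],[8.5,0,0,0,-0.125],[8.5,0,0,0,-0.125]])

```text
time: 10.17
eef_pos: [0.5478, 0.0812, 0.4747]
orientation: [0.0, 0.828, -0.561, -0.001]
wrist_force: [-0.2, -0.6, 0.3]
opening: 0.998
grasp_force: 0.0
```

send_rows(steps=[[8.5,0,0,0,-0.125],[8.5,0,0,0,-0.125],[8.5,0,0,0,-0.125],[8.5,0,0,0,-0.125],[8.5,0,0,0,-0.125],[8.5,0,0,0,-0.125],[8.5,0,0,0,0],[8.5,0,0,0,0]])

```text
time: 10.83
eef_pos: [0.5479, 0.0812, 0.475]
orientation: [0.0, 0.975, -0.224, -0.001]
wrist_force: [0.8, 1.1, 0.1]
opening: 0.992
grasp_force: 0.0
```

```bash
cat > go.py <<'E'
from h import *
from scipy.spatial.transform import Rotation as Ro
s=r.read_state();q=s['orientation'];R=Ro.from_quat([q[1],q[2],q[3],q[0]]).as_matrix()
print('t',s['time'],'p',s['eef_pos'].round(4),'q',s['qpos'].round(3),'F',s['wrist_force'].round(2),'M',s['torque'].round(3),'grip',round(s['grasp_force'],1),round(s['opening'],3))
def to(p): print('tool shift cm',(R.T@(np.array(p)-s['eef_pos'])*100).round(2))
E
python3 - <<'E'
from go import *
to([.6475,.074,.34])
E
```

```text
t 10.8333 p [0.5479 0.0812 0.475 ] q [ 0.015  0.321  0.073  1.324 -0.    -2.675] F [0.79 1.13 0.11] M [-0.042 -0.018 -0.009] grip 0.0 0.992
tool shift cm [ 9.29 -3.71 13.48]
```

send_rows(steps=[[8.5,3.1,-1.24,1.5,0],[8.5,3.1,-1.24,2,0],[8.5,3.1,-1.23,2,0],[8.5,0,0,4,0],[8.5,0,0,4,0],[8.5,0,0,0,0],[8.5,0,0,0,0],[8.5,0,0,0,0]])

```text
time: 11.5
eef_pos: [0.6483, 0.0745, 0.3429]
orientation: [-0.0, 0.975, -0.223, 0.001]
wrist_force: [0.3, -0.9, 1.4]
opening: 0.998
grasp_force: 0.0
```

```bash
python3 - <<'E'
from go import *
to([.6475,.074,.30])
E
```

```text
t 11.5 p [0.6483 0.0745 0.3429] q [ 2.000e-03  5.700e-01  1.180e-01  1.118e+00 -0.000e+00 -2.690e+00] F [ 0.33 -0.9   1.37] M [-0.027  0.031  0.004] grip 0.0 0.998
tool shift cm [-0.06  0.08  4.29]
```

send_rows(steps=[[8.5,-0.03,0.04,2.2,0],[8.5,-0.03,0.04,2.1,0],[8.5,0,0,0,0],[5.5,0,0,0,0],[4.6,0,0,0,0],[4.2,0,0,0,0],[3.5,0,0,0,0],[3.5,0,0,0,0]], squeeze=30)

```text
time: 12.17
eef_pos: [0.6479, 0.0744, 0.3]
orientation: [-0.001, 0.975, -0.222, 0.002]
wrist_force: [0.8, 3.0, 7.2]
opening: 0.457
grasp_force: 29.4
```

```bash
python3 - <<'E'
from go import *
print('tool F',R.T@s['wrist_force'],'M',R.T@s['torque'])
E
```

```text
t 12.1667 p [0.6479 0.0744 0.3   ] q [ 2.000e-03  5.970e-01  5.000e-02  1.020e+00  1.000e-03 -2.692e+00] F [0.82 2.99 7.15] M [ 0.662 -0.027 -0.01 ] grip 29.4 0.457
tool F [-0.53330282 -3.07373176 -7.14651751] M [ 0.60866842 -0.26220582  0.0120845 ]
```

send_rows(steps=[[3.5,0,-0.03,0,0],[3.5,0,0,0.05,0.125],[3.5,0,0,0.05,0.125],[3.5,0,0,0.05,0.125],[3.5,0,0,0.05,0.125]], squeeze=50)

```text
time: 12.58
eef_pos: [0.6481, 0.0748, 0.2981]
orientation: [-0.002, 0.889, -0.459, 0.002]
wrist_force: [1.0, 2.9, 7.6]
opening: 0.449
grasp_force: 49.2
```

```bash
cat > t.py <<'E'
from go import *
print('tool F',(R.T@s['wrist_force']).round(2),'M',(R.T@s['torque']).round(4))
E
python3 t.py
```

```text
t 12.5833 p [0.6481 0.0748 0.2981] q [ 3.000e-03  5.990e-01  4.800e-02  1.015e+00  1.000e-03 -2.186e+00] F [0.96 2.87 7.59] M [ 0.751 -0.23   0.087] grip 49.2 0.449
tool F [-1.78 -2.48 -7.58] M [ 0.6226 -0.4792 -0.0837]
```

send_rows(steps=[[3.5,0,0,0.05,0.125],[3.5,0,0,0.05,0.125],[3.5,0,0,0.05,0.125]])

```text
time: 12.83
eef_pos: [0.6484, 0.0749, 0.2966]
orientation: [-0.002, 0.788, -0.616, 0.001]
wrist_force: [2.3, 5.4, 6.7]
opening: 0.453
grasp_force: 49.3
```

```bash
python3 t.py
```

```text
t 12.8333 p [0.6484 0.0749 0.2966] q [ 0.003  0.6    0.046  1.012  0.002 -1.811] F [2.3  5.35 6.74] M [ 0.787 -0.446  0.045] grip 49.3 0.453
tool F [-4.64 -3.56 -6.72] M [ 0.6224 -0.657  -0.0421]
```

```bash
cat > t.py <<'E'
from go import *
A=[]
for i in range(6):
    r.grab_frame('wrist');s=r.read_state();A.append(np.r_[R.T@s['wrist_force'],R.T@s['torque'],s['effort'][5],s['qpos'][5]])
A=np.array(A);print('t',s['time'],'mean',A.mean(0).round(3),'sd',A.std(0).round(3))
E
python3 t.py
```

```text
t 12.8333 p [0.6484 0.0749 0.2966] q [ 0.003  0.6    0.046  1.012  0.002 -1.811] F [2.3  5.35 6.74] M [ 0.787 -0.446  0.045] grip 49.3 0.453
t 13.1333 mean [-3.883 -2.637 -6.36   0.559 -0.687  0.16   0.105 -1.813] sd [0.33  0.318 0.503 0.039 0.026 0.03  0.966 0.006]
```

send_rows(steps=[[3.5,-0.02,-0.02,0.05,0.125],[3.5,-0.02,-0.01,0.05,0.125],[3.5,0,0,0.05,0.125],[3.5,0,0,0.05,0.125]])

```text
time: 13.47
eef_pos: [0.6488, 0.0751, 0.2946]
orientation: [0.002, -0.611, 0.792, -0.001]
wrist_force: [3.6, 2.3, 5.9]
opening: 0.45
grasp_force: 49.4
```

```bash
python3 t.py
```

```text
t 13.4667 p [0.6488 0.0751 0.2946] q [ 3.000e-03  6.020e-01  4.400e-02  1.007e+00  1.000e-03 -1.310e+00] F [3.59 2.35 5.86] M [ 0.425 -0.634  0.108] grip 49.4 0.45
t 13.7667 mean [-2.683 -1.904 -5.859  0.431 -0.576  0.161  0.106 -1.312] sd [0.791 0.633 0.525 0.032 0.029 0.019 0.968 0.006]
```

send_rows(steps=[[3.5,-0.02,-0.01,0.05,0.125],[3.5,0,0,0.05,0.125],[3.5,0,0,0.05,0.125],[3.5,0,0,0.05,0.125]])

```text
time: 14.1
eef_pos: [0.6491, 0.0749, 0.2926]
orientation: [0.003, -0.395, 0.918, -0.001]
wrist_force: [4.5, 0.5, 5.7]
opening: 0.454
grasp_force: 49.5
```

```bash
python3 t.py
```

```text
t 14.1 p [0.6491 0.0749 0.2926] q [ 0.003  0.604  0.042  1.003  0.    -0.81 ] F [4.5  0.51 5.72] M [ 0.008 -0.796  0.126] grip 49.5 0.454
t 14.4 mean [-3.016 -2.084 -5.242  0.464 -0.595  0.152  0.109 -0.812] sd [0.584 0.195 0.485 0.023 0.026 0.026 0.967 0.006]
```

send_rows(steps=[[3.5,0,0,0.05,0.125],[3.5,0,0,0.05,0.125],[3.5,0,0,0.05,0.125],[3.5,0,0,0.05,0.125]])

```text
time: 14.73
eef_pos: [0.6493, 0.0747, 0.2906]
orientation: [0.003, -0.156, 0.988, -0.001]
wrist_force: [5.3, -1.5, 3.9]
opening: 0.451
grasp_force: 49.6
```

```bash
python3 t.py
```

```text
t 14.7333 p [0.6493 0.0747 0.2906] q [ 0.003  0.606  0.04   0.999 -0.001 -0.31 ] F [ 5.32 -1.53  3.94] M [-0.344 -0.874  0.053] grip 49.6 0.451
t 15.0333 mean [-4.542 -2.08  -5.317  0.538 -0.837  0.147  0.146 -0.313] sd [0.678 0.489 0.284 0.02  0.029 0.03  0.982 0.006]
```

send_rows(steps=[[3.5,-0.03,-0.01,0.05,0.125],[3.5,0,0,0.05,0.125],[3.5,0,0,0.05,0.125],[3.5,0,0,0.05,0.125]])

```text
time: 15.37
eef_pos: [0.6494, 0.0743, 0.2886]
orientation: [0.003, 0.093, 0.996, -0.0]
wrist_force: [3.5, -3.3, 6.1]
opening: 0.453
grasp_force: 49.8
```

```bash
python3 t.py
```

```text
t 15.3667 p [0.6494 0.0743 0.2886] q [ 0.003  0.608  0.038  0.995 -0.001  0.189] F [ 3.55 -3.35  6.1 ] M [-0.791 -0.666  0.069] grip 49.8 0.453
t 15.6667 mean [-4.324 -2.014 -6.604  0.515 -0.765  0.192  0.104  0.187] sd [0.41  0.412 0.505 0.021 0.025 0.008 0.966 0.006]
```

send_rows(steps=[[3.5,-0.02,0,0.05,0.125],[3.5,0,0,0.05,0.125],[3.5,0,0,0.05,0.125],[3.5,0,0,0.05,0.125]])

```text
time: 16.0
eef_pos: [0.6493, 0.0741, 0.2866]
orientation: [0.003, 0.336, 0.942, -0.0]
wrist_force: [1.9, -5.6, 8.8]
opening: 0.449
grasp_force: 49.9
```

```bash
python3 t.py
```

```text
t 16.0 p [0.6493 0.0741 0.2866] q [ 0.002  0.61   0.036  0.992 -0.002  0.688] F [ 1.89 -5.62  8.77] M [-1.113 -0.157  0.12 ] grip 49.9 0.449
t 16.3 mean [-3.955 -2.198 -8.005  0.603 -0.829  0.143  0.117  0.687] sd [0.459 0.351 0.617 0.031 0.014 0.02  0.967 0.006]
```

```bash
python3 - <<'E'
from h import *
ax=np.array([.6477,.0742])
a=np.arange(48)*np.pi/24
for w in('w4','w5'):
    k=np.load(w+'k.npy',allow_pickle=True).item();im=cv2.imread(f'pics/{w}.png')
    hsv=cv2.cvtColor(im,cv2.COLOR_BGR2HSV);m=(hsv[...,0]>4)&(hsv[...,0]<20)&(hsv[...,1]>150)&(hsv[...,2]>60);m[:,:280]=0;m[:,360:]=0
    m=biggest(m);ys,xs=np.nonzero(m);print(w,len(xs),xs.min(),xs.max(),ys.min(),ys.max())
    for y in range(ys.min(),ys.max()+1): q=xs[ys==y];print(y,q.min(),q.max(),im[y,321].tolist(),end=' | ')
    print()
    for z in(.038,.042,.046,.05,.054,.058,.062):
        p=proj(k,np.c_[ax[0]+.015*np.cos(a),ax[1]+.015*np.sin(a),np.full(48,z)]);print(z,p.min(0).round(1),p.max(0).round(1))
    # axis references in same image
    f=np.array([.9985,-.056]);print('stop edge mid px pred',proj(k,[np.r_[ax+f*.035,.031],np.r_[ax-f*.017,.098],np.r_[ax-f*.017,.092]]).round(1).tolist())
k=np.load('w5k.npy',allow_pickle=True).item();im=cv2.imread('pics/w5.png')
print([ (y,im[y,321].tolist()) for y in range(228,275,2)])
print([ (y,im[y,350].tolist()) for y in range(258,284,2)])
E
```

```text
w4 327 306 337 314 327
314 318 326 [29, 55, 104] | 315 314 329 [23, 54, 105] | 316 313 330 [32, 63, 120] | 317 311 331 [36, 71, 133] | 318 310 333 [35, 71, 140] | 319 309 334 [38, 74, 141] | 320 308 335 [31, 69, 133] | 321 308 335 [35, 69, 127] | 322 307 336 [32, 61, 114] | 323 307 336 [32, 61, 112] | 324 306 337 [30, 58, 111] | 325 306 337 [32, 58, 105] | 326 306 337 [46, 51, 86] | 327 332 337 [57, 41, 52] | 
0.038 [304.6 301.6] [337.7 330.5]
0.042 [304.4 304.1] [337.9 333.3]
0.046 [304.2 306.7] [338.1 336.1]
0.05 [303.9 309.3] [338.3 339.1]
0.054 [303.7 312. ] [338.5 342. ]
0.058 [303.4 314.7] [338.7 345.1]
0.062 [303.2 317.5] [338.9 348.2]
stop edge mid px pred [[321.2, 344.1], [320.8, 344.4], [320.8, 339.0]]
w5 64 315 329 238 242
238 318 326 [28, 64, 123] | 239 316 327 [42, 79, 145] | 240 315 329 [42, 80, 152] | 241 315 329 [41, 81, 150] | 242 315 329 [50, 72, 116] | 
0.038 [309.7 231.5] [333.7 253.9]
0.042 [309.5 232.6] [333.8 255.2]
0.046 [309.4 233.8] [333.9 256.6]
0.05 [309.3 235. ] [334. 258.]
0.054 [309.2 236.2] [334.1 259.4]
0.058 [309.  237.4] [334.2 260.8]
0.062 [308.9 2
[... 204 characters left out ...]
, (238, [28, 64, 123]), (240, [42, 80, 152]), (242, [50, 72, 116]), (244, [79, 44, 24]), (246, [77, 46, 25]), (248, [79, 48, 27]), (250, [81, 52, 31]), (252, [173, 106, 61]), (254, [101, 63, 35]), (256, [100, 62, 32]), (258, [100, 59, 32]), (260, [88, 82, 79]), (262, [87, 85, 85]), (264, [57, 57, 56]), (266, [15, 19, 15]), (268, [13, 16, 19]), (270, [17, 18, 19]), (272, [26, 23, 25]), (274, [42, 39, 40])]
[(258, [236, 241, 245]), (260, [236, 241, 245]), (262, [235, 241, 244]), (264, [37, 36, 37]), (266, [228, 232, 237]), (268, [236, 241, 245]), (270, [91, 90, 92]), (272, [94, 91, 92]), (274, [87, 87, 88]), (276, [92, 90, 92]), (278, [87, 85, 85]), (280, [88, 89, 90]), (282, [100, 110, 133])]
```

```bash
sed -i 's/range(6)/range(10)/' t.py; python3 t.py
```

```text
t 16.3 p [0.6493 0.074  0.2866] q [ 0.002  0.61   0.036  0.992 -0.002  0.683] F [ 1.6  -4.14  7.25] M [-0.975 -0.306 -0.119] grip 49.9 0.451
t 16.8 mean [-4.517 -1.817 -7.83   0.609 -0.812  0.149 -0.151  0.683] sd [0.467 0.412 0.574 0.031 0.017 0.021 0.001 0.   ]
```

send_rows(steps=[[3.5,-0.02,0,0.05,0.125],[3.5,0,0,0.05,0.125],[3.5,0,0,0.05,0.125],[3.5,0,0,0.05,0.125]])

```text
time: 17.13
eef_pos: [0.6491, 0.0738, 0.2846]
orientation: [0.002, 0.559, 0.829, 0.0]
wrist_force: [-0.5, -5.5, 11.3]
opening: 0.452
grasp_force: 50.1
```

```bash
python3 t.py
```

```text
t 17.1333 p [0.6491 0.0738 0.2846] q [ 0.002  0.612  0.033  0.989 -0.002  1.188] F [-0.5  -5.52 11.3 ] M [-1.125  0.363  0.145] grip 50.1 0.452
t 17.6333 mean [-4.863 -1.822 -9.816  0.646 -0.888  0.138  0.022  1.185] sd [0.451 0.541 0.539 0.025 0.021 0.026 0.761 0.005]
```

send_rows(steps=[[3.5,0,0,0.05,0.125],[3.5,0,0,0.05,0.125],[3.5,0,0,0.05,0.125],[3.5,0,0,0.05,0.125]])

```text
time: 17.97
eef_pos: [0.6488, 0.0738, 0.2826]
orientation: [0.002, 0.747, 0.665, 0.0]
wrist_force: [-2.3, -5.3, 11.8]
opening: 0.451
grasp_force: 50.2
```

```bash
python3 t.py
```

```text
t 17.9667 p [0.6488 0.0738 0.2826] q [ 0.002  0.613  0.03   0.985 -0.002  1.688] F [-2.26 -5.34 11.81] M [-1.107  0.747  0.135] grip 50.2 0.451
t 18.4667 mean [ -5.697  -1.542 -11.428   0.549  -1.125   0.116   0.034   1.685] sd [0.343 0.472 0.438 0.011 0.029 0.024 0.761 0.005]
```

```bash
cat > t.py <<'E'
from go import *
A=[]
for i in range(7):
    r.grab_frame('wrist');s=r.read_state();A.append(np.r_[R.T@s['wrist_force'],R.T@s['torque'],s['effort'][5],s['qpos'][5]])
A=np.array(A);print('mean',A.mean(0).round(3),'effort',A[:,6].round(3))
E
python3 t.py
```

```text
t 18.4667 p [0.6488 0.0738 0.2826] q [ 0.002  0.613  0.03   0.985 -0.002  1.682] F [-2.18 -6.15 10.57] M [-1.012  0.68  -0.13 ] grip 50.3 0.451
mean [ -5.657  -1.367 -11.591   0.526  -1.1     0.109  -0.126   1.682] effort [-0.126 -0.126 -0.126 -0.126 -0.126 -0.126 -0.126]
```

send_rows(steps=[[3.5,0,0,0.01,0.02],[3.5,0,0,0.01,0.02],[3.5,0,0,0.01,0.02],[3.5,0,0,0.01,0.02]])

```text
time: 19.15
eef_pos: [0.6487, 0.0738, 0.2823]
orientation: [0.002, 0.771, 0.637, 0.0]
wrist_force: [-3.2, -5.6, 11.8]
opening: 0.452
grasp_force: 50.3
```

```bash
python3 t.py
```

```text
t 19.15 p [0.6487 0.0738 0.2823] q [ 0.002  0.613  0.03   0.984 -0.002  1.763] F [-3.17 -5.62 11.81] M [-1.002  0.801  0.101] grip 50.3 0.452
mean [ -6.216  -1.439 -12.321   0.56   -1.167   0.075  -0.045   1.763] effort [-0.121  0.226 -0.008 -0.088 -0.106 -0.109 -0.11 ]
```

send_rows(steps=[[3.5,0,0,0,0.005],[3.5,0,0,0,0.005],[3.5,0,0,0,0.005]])

```text
time: 19.75
eef_pos: [0.6487, 0.0738, 0.2822]
orientation: [0.002, 0.776, 0.631, 0.0]
wrist_force: [-2.5, -5.7, 10.8]
opening: 0.45
grasp_force: 50.3
```

```bash
python3 t.py
```

```text
t 19.75 p [0.6487 0.0738 0.2822] q [ 0.002  0.613  0.03   0.984 -0.002  1.777] F [-2.51 -5.65 10.79] M [-1.092  0.708  0.124] grip 50.3 0.45
mean [ -5.844  -1.413 -12.213   0.542  -1.168  -0.036   0.058   1.777] effort [0.072 0.13  0.057 0.038 0.035 0.035 0.035]
```

send_rows(steps=[[3.5,0,0,0.002,0.006],[3.5,0,0,0.002,0.006],[3.5,0,0,0.002,0.006],[3.5,0,0,0.002,0.006],[3.5,0,0,0.002,0.006],[3.5,0,0,0.002,0.006],[3.5,0,0,0.002,0.006],[3.5,0,0,0.002,0.006]])

```text
time: 20.77
eef_pos: [0.6487, 0.0738, 0.2821]
orientation: [0.002, 0.791, 0.612, 0.0]
wrist_force: [-2.6, -6.2, 11.6]
opening: 0.454
grasp_force: 50.3
```

```bash
python3 t.py
```

```text
t 20.7667 p [0.6487 0.0738 0.2821] q [ 0.002  0.614  0.029  0.984 -0.002  1.825] F [-2.59 -6.2  11.6 ] M [-1.008  0.833  0.168] grip 50.3 0.454
mean [ -5.885  -1.357 -11.516   0.504  -1.17   -0.044   0.05    1.825] effort [0.061 0.131 0.05  0.03  0.026 0.025 0.025]
```

send_rows(steps=[[3.5,0,0,0.002,0.006],[3.5,0,0,0.002,0.006],[3.5,0,0,0.002,0.006],[3.5,0,0,0.002,0.006]])

```text
time: 21.45
eef_pos: [0.6487, 0.0738, 0.2819]
orientation: [0.002, 0.798, 0.603, 0.0]
wrist_force: [-3.1, -6.4, 11.8]
opening: 0.451
grasp_force: 50.3
```

```bash
python3 t.py
```

```text
t 21.45 p [0.6487 0.0738 0.2819] q [ 0.002  0.614  0.029  0.984 -0.002  1.849] F [-3.12 -6.4  11.75] M [-0.99   0.781  0.198] grip 50.3 0.451
mean [ -6.109  -1.246 -11.975   0.461  -1.191  -0.052   0.051   1.849] effort [0.062 0.132 0.051 0.031 0.027 0.026 0.026]
```

send_rows(steps=[[5,0,0,0,0],[8.5,0,0,0,0],[8.5,0,0,0,0],[8.5,0,0,0,0],[8.5,0,0,-3,0],[8.5,0,0,-4,-0.125],[8.5,0,0,-4,-0.125],[8.5,0,0,-4,-0.125]])

```text
time: 22.47
eef_pos: [0.6478, 0.0748, 0.4311]
orientation: [-0.0, 0.669, 0.743, -0.0]
wrist_force: [0.9, -0.9, 0.5]
opening: 0.997
grasp_force: 0.0
```

send_rows(steps=[[8.5,0,0,-4,-0.125],[8.5,0,0,0,-0.125],[8.5,0,0,0,-0.125],[8.5,0,0,0,-0.125],[8.5,0,0,0,-0.125],[8.5,0,0,0,-0.125],[8.5,0,0,0,-0.125],[8.5,0,0,0,-0.125]])

```text
time: 23.13
eef_pos: [0.6482, 0.0748, 0.4694]
orientation: [-0.0, 0.231, 0.973, 0.0]
wrist_force: [-0.0, 0.7, -0.1]
opening: 0.995
grasp_force: 0.0
```

send_rows(steps=[[8.5,0,0,0,-0.125],[8.5,0,0,0,-0.125],[8.5,0,0,0,-0.125],[8.5,0,0,0,0],[8.5,0,0,0,0]])

```text
time: 23.55
eef_pos: [0.6482, 0.0748, 0.4694]
orientation: [-0.0, 0.051, 0.999, 0.0]
wrist_force: [-0.4, -0.4, 0.2]
opening: 0.999
grasp_force: 0.0
```

```bash
python3 - <<'E'
from go import *
to([.548,.0811,.4744]);print(R.round(3).tolist())
E
```

```text
t 23.55 p [0.6482 0.0748 0.4694] q [0.003 0.532 0.383 1.423 0.    0.104] F [-0.43 -0.39  0.18] M [ 0.034  0.02  -0.061] grip 0.0 0.999
tool shift cm [10.03 -0.39 -0.5 ]
[[-0.995, 0.101, -0.0], [0.101, 0.995, 0.0], [0.0, 0.0, -1.0]]
```

send_rows(steps=[[8.5,0,0,-0.5,-0.045],[8.5,3.4,0,0,0],[8.5,3.4,0,0,0],[8.5,3.2,0.07,0,0],[8.5,0,0,0,0],[8.5,0,0,0,0]])

```text
time: 24.05
eef_pos: [0.547, 0.0809, 0.4752]
orientation: [0.0, 0.028, 1.0, 0.0]
wrist_force: [0.4, -0.8, -0.3]
opening: 0.994
grasp_force: 0.0
```

```bash
python3 - <<'E'
from go import *
k=r.get_calibration('wrist');im=r.grab_frame('wrist');cv2.imwrite('pics/w6.png',im);np.save('w6k.npy',k,allow_pickle=True)
to([.5282,.0823,.3459])
E
```

```text
t 24.05 p [0.547  0.0809 0.4752] q [0.015 0.319 0.07  1.322 0.    0.071] F [ 0.37 -0.83 -0.26] M [-0.044 -0.024  0.017] grip 0.0 0.994
tool shift cm [ 1.89  0.03 12.93]
```

send_rows(steps=[[8.5,0.5,0,3.4,0],[8.5,0.5,0,3.4,0],[8.5,0.5,0,3.3,0],[8.5,0.5,0,2.8,0],[8.5,0,0,0,0],[8.5,0,0,0,0],[8.5,0,0,0,0]])

```text
time: 24.68
eef_pos: [0.53, 0.0816, 0.3472]
orientation: [0.001, 0.027, 1.0, 0.0]
wrist_force: [0.5, 0.9, -0.7]
opening: 0.997
grasp_force: 0.0
```

```bash
python3 - <<'E'
from go import *
k=r.get_calibration('wrist');im=r.grab_frame('wrist');cv2.imwrite('pics/w7.png',im);np.save('w7k.npy',k,allow_pickle=True)
ax=np.array([.649,.0742]);a=np.arange(48)*np.pi/24
for w in('w4','w7','w5','w6'):
    k=np.load(w+'k.npy',allow_pickle=True).item();im=cv2.imread(f'pics/{w}.png')
    hsv=cv2.cvtColor(im,cv2.COLOR_BGR2HSV);m=(hsv[...,0]>4)&(hsv[...,0]<20)&(hsv[...,1]>130)&(hsv[...,2]>50);m[:,:280]=0;m[:,360:]=0
    m=biggest(m);ys,xs=np.nonzero(m);print(w,len(xs),xs.min(),xs.max(),ys.min(),ys.max(),np.array(k['extrinsics'])[:3,3].round(4))
    print('  rows',[(y,int(xs[ys==y].min()),int(xs[ys==y].max())) for y in range(ys.min(),ys.max()+1)])
    c0=ys.min();print('  col321',[(y,im[y,321].tolist()) for y in range(c0-4,c0+3)])
    zs=np.arange(.034,.066,.002);rows=[proj(k,np.c_[ax[0]+.015*np.cos(a),ax[1]+.015*np.sin(a),np.full(48,z)]).min(0)[1] for z in zs]
    print('  z of rim',np.interp(ys.min()-.5,rows,zs).round(4))
E
```

```text
t 24.6833 p [0.53   0.0816 0.3472] q [ 0.016  0.35  -0.226  0.993  0.     0.07 ] F [ 0.48  0.86 -0.71] M [-0.015  0.005  0.01 ] grip 0.0 0.997
w4 345 306 337 313 327 [0.4619 0.086  0.3145]
  rows [(313, 320, 323), (314, 316, 328), (315, 314, 330), (316, 312, 330), (317, 311, 332), (318, 309, 333), (319, 308, 334), (320, 308, 335), (321, 307, 335), (322, 307, 336), (323, 306, 336), (324, 306, 337), (325, 306, 337), (326, 306, 337), (327, 332, 337)]
  col321 [(309, [132, 137, 143]), (310, [130, 137, 142]), (311, [119, 126, 135]), (312, [88, 100, 121]), (313, [45, 65, 104]), (314, [29, 55, 104]), (315, [23, 54, 105])]
  z of rim 0.0528
w7 518 306 337 302 323 [0.4637 0.0852 0.3158]
  rows [(302, 315, 325), (303, 314, 328), (304, 313, 330), (305, 311, 331), (306, 309, 333), (307, 309, 334), (308, 309, 335), (309, 309, 335), (310, 308, 336), (311, 307, 336), (312, 307, 337), (313, 307, 337), (314, 307, 337), (315, 306, 337), (316, 306, 337), (317, 306, 337), (318, 306, 337), (319, 306, 337), (320, 306, 337), (321, 306, 337), (322, 306, 337), (323, 330, 337)]
  col321 [(298, [45, 45, 46]), 
[... 162 characters left out ...]
9 238 242 [0.4817 0.0849 0.4433]
  rows [(238, 317, 326), (239, 316, 327), (240, 315, 329), (241, 315, 329), (242, 315, 329)]
  col321 [(234, [140, 145, 150]), (235, [144, 150, 154]), (236, [109, 121, 137]), (237, [56, 78, 117]), (238, [28, 64, 123]), (239, [42, 79, 145]), (240, [42, 80, 152])]
  z of rim 0.0549
w6 151 312 332 234 242 [0.4807 0.0846 0.444 ]
  rows [(234, 317, 324), (235, 316, 327), (236, 315, 328), (237, 313, 329), (238, 313, 331), (239, 313, 331), (240, 312, 332), (241, 312, 332), (242, 312, 332)]
  col321 [(230, [93, 97, 102]), (231, [34, 32, 35]), (232, [57, 58, 60]), (233, [58, 74, 102]), (234, [39, 66, 113]), (235, [50, 99, 190]), (236, [51, 98, 183])]
  z of rim 0.0418
```

```bash
python3 - <<'E'
from h import *
for w,z,T in(('w5',.155,0),('w6',.137,4.54)):
    k=np.load(w+'k.npy',allow_pickle=True).item();im=cv2.imread(f'pics/{w}.png')
    for ax in((.6477,.0742),(.649,.0747)):
        c=proj(k,[[*ax,z]])[0]
        g=im.min(2).astype(int);yy,xx=np.mgrid[:400,:640]
        m=(g>110)&(np.hypot(xx-c[0],yy-c[1])<19);m=biggest(m)if cv2.morphologyEx(m.astype(np.uint8),cv2.MORPH_OPEN,np.ones((3,3))).any() else m
        ys,xs=np.nonzero(m);P=np.array([ray(k,(x,y),z) for x,y in zip(xs,ys)]);cen=P.mean(0)
        u=np.linalg.svd(P-cen)[2][0];u=u*np.sign(u@(cen-np.array(ax)))
        print(w,c.round(1),len(xs),'cen-ax mm',((cen-ax)*1e3).round(1),'dir',np.arctan2(u[1],u[0]).round(3),'cendir',np.arctan2(*(cen-ax)[::-1]).round(3))
E
```

```text
w5 [321.3 291.4] 66 cen-ax mm [-8.5  0.6] dir 3.085 cendir 3.067
w5 [321.9 292.6] 66 cen-ax mm [-9.8  0.1] dir 3.085 cendir 3.128
w6 [321.6 281.7] 61 cen-ax mm [ 3.  -9.6] dir -1.463 cendir -1.267
w6 [322.2 282.9] 61 cen-ax mm [  1.7 -10.1] dir -1.463 cendir -1.403
```

```bash
python3 - <<'E'
from go import *
to([.648,.0743,.3472])
E
```

```text
t 24.7333 p [0.5301 0.0816 0.3475] q [ 0.016  0.349 -0.226  0.992 -0.     0.07 ] F [0.6  0.64 0.07] M [-0.055 -0.03   0.001] grip 0.0 0.996
tool shift cm [-11.82  -0.1    0.07]
```

send_rows(steps=[[8.5,-3,-0.1,0,0],[8.5,-3,0,0,0],[8.5,-3,0,0,0],[8.5,-2.8,0,0,0],[8.5,0,0,0,0],[8.5,0,0,0,0],[8.5,0,0,0,0]])

```text
time: 25.32
eef_pos: [0.6465, 0.0744, 0.3467]
orientation: [0.001, 0.027, 1.0, 0.0]
wrist_force: [0.2, -0.7, 0.5]
opening: 0.996
grasp_force: 0.0
```

```bash
python3 - <<'E'
from go import *
to([.648,.0743,.283])
E
```

```text
t 25.3167 p [0.6465 0.0744 0.3467] q [0.002 0.564 0.119 1.124 0.    0.055] F [ 0.23 -0.7   0.49] M [ 0.002  0.036 -0.007] grip 0.0 0.996
tool shift cm [-0.14 -0.01  6.37]
```

send_rows(steps=[[8.5,-0.1,0,3.2,0],[8.5,-0.05,0,3.2,0],[8.5,0,0,0,0],[5.5,0,0,0,0],[4.6,0,0,0,0],[4.2,0,0,0,0],[3.5,0,0,0,0],[3.5,0,0,0,0]], squeeze=40)

```text
time: 25.98
eef_pos: [0.6483, 0.0744, 0.284]
orientation: [0.002, 0.026, 1.0, -0.0]
wrist_force: [-1.9, 0.5, 7.2]
opening: 0.451
grasp_force: 39.3
```

send_rows(steps=[[3.5,0,0,0,0],[3.5,0,0,0.03,0.07],[3.5,0,0,0.03,0.07],[3.5,0,0,0.03,0.07],[3.5,0,0,0.03,0.07],[3.5,0,0,0.03,0.07],[3.5,0,0,0,0],[3.5,0,0,0,0]])

```text
time: 26.65
eef_pos: [0.6483, 0.0745, 0.2826]
orientation: [0.002, 0.2, 0.98, 0.0]
wrist_force: [-2.5, 0.8, 9.0]
opening: 0.454
grasp_force: 39.3
```

```bash
python3 t.py
```

```text
t 26.65 p [0.6483 0.0745 0.2826] q [0.002 0.612 0.028 0.984 0.    0.406] F [-2.46  0.8   9.04] M [ 0.004  0.332 -0.064] grip 39.3 0.454
mean [ 1.932 -0.234 -8.663  0.133  0.359  0.1   -0.085  0.405] effort [-0.036 -0.082 -0.093 -0.095 -0.096 -0.096 -0.096]
```

send_rows(steps=[[5,0,0,0,0],[8.5,0,0,0,0],[8.5,0,0,0,0],[8.5,0,0,0,0],[8.5,0,0,-3,0],[8.5,0,0,-4,-0.117],[8.5,0,0,-4,-0.117],[8.5,0,0,-4,-0.117]])

```text
time: 27.67
eef_pos: [0.6473, 0.0744, 0.4317]
orientation: [-0.0, 0.023, 1.0, -0.0]
wrist_force: [1.3, 0.1, 0.1]
opening: 0.998
grasp_force: 0.0
```

send_rows(steps=[[8.5,0,0,-4,0],[8.5,3.4,0,0,0],[8.5,3.4,0,0,0],[8.5,3.2,0,0,0],[8.5,0,0,0,0],[8.5,0,0,0,0]])

```text
time: 28.17
eef_pos: [0.5465, 0.0798, 0.4707]
orientation: [0.0, 0.026, 1.0, 0.0]
wrist_force: [0.5, -0.4, -0.1]
opening: 0.995
grasp_force: 0.0
```

```bash
python3 - <<'E'
from go import *
k=r.get_calibration('wrist');im=r.grab_frame('wrist');cv2.imwrite('pics/w8.png',im)
c=proj(k,[[.6485,.0745,.1355]])[0];g=im.min(2).astype(int);yy,xx=np.mgrid[:400,:640]
m=biggest((g>110)&(np.hypot(xx-c[0],yy-c[1])<19));ys,xs=np.nonzero(m);P=np.array([ray(k,(x,y),.1355) for x,y in zip(xs,ys)]);cen=P.mean(0)
u=np.linalg.svd(P-cen)[2][0];u*=np.sign(u@(cen-[.6485,.0745]));print('line',len(xs),np.arctan2(u[1],u[0]))
# plaque far corners / near edge vs w5
for w,kk in(('w5',np.load('w5k.npy',allow_pickle=True).item()),('w8',k)):
    i=cv2.imread(f'pics/{w}.png').min(2)
    o=[]
    for cx in(270,285,350,362):
        ws=np.nonzero(i[165:285,cx]>175)[0]+165;o.append((ray(kk,(cx,ws.min()-.5),.038)[0].round(4),ray(kk,(cx,ws.max()+.5),.038)[0].round(4)))
    print(w,o)
E
```

```text
t 28.1667 p [0.5465 0.0798 0.4707] q [0.013 0.318 0.058 1.31  0.    0.064] F [ 0.55 -0.4  -0.07] M [-0.001 -0.008  0.046] grip 0.0 0.995
line 61 -1.7819688147141646
w5 [(np.float64(0.5605), np.float64(0.6791)), (np.float64(0.5615), np.float64(0.6801)), (np.float64(0.5657), np.float64(0.6847)), (np.float64(0.5665), np.float64(0.6855))]
w8 [(np.float64(0.5615), np.float64(0.6795)), (np.float64(0.5624), np.float64(0.6804)), (np.float64(0.5662), np.float64(0.686)), (np.float64(0.567), np.float64(0.6868))]
```

```bash
python3 -c "
from rig import r
print(r.job_done())"
```

```text
the job is handed in; nothing more can be done
None
```

The plaque is pushed up against the stop bar and clamped: I turned the knob about 4.87 rad, which puts the foot force at an estimated 16 N, then let go and handed the job in; no verdict was shown.

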